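Slide the slotted chrome ring onto the loading pin

TASK

Take the slotted chrome ring off the turntable and load it on the red stand: slide it sideways through its gap onto the thin neck of the pin just under the black knob, then lower it over the thick shank until it lies flat on the red foot, and let go. The pin is not clamped exactly in the middle of the foot, so feel your way gently: nothing may ever press on the stand with more than about 15 N, and the ring must not be dropped. Leave the mug, the green case and the carabiner where they are.

Things in the scene. Friction and masses are not known exactly. Their poses are not given: they have to be found in the camera images.
- ring: Loose chrome C-shaped slotted ring lying flat, 0.18 to 0.29 kg, all steel. Origin: centre of the bore, on the underside; z up; +x points out through the gap, the tail with the grip fin is on the -x side. Body 10 mm thick, outer radius 23 mm, bore radius 10.5 mm. Tail 12 mm wide (y), to x = -78 mm.
- ring_fin (a point): Middle of the ring's grip fin, 62 mm from the bore centre to the ring's -x and 27 mm above its underside. Axes as the ring. The fin is upright, 12 mm thick (y), 32 mm long (x), its top 40 mm above the underside, flat sides reaching down to the underside: pinch it from above across y.
- ring_mouth (a point): Inner end of the ring's flared mouth: 13 mm from the bore centre along the ring's +x, 5 mm above its underside. Axes as the ring. From the bore to here the gap is a straight channel 10 mm wide; from here two horns open it in a V to 33 mm wide at 32 mm from the bore centre (far corners of the horns at about y = +-22 mm).
- stand: Fixed stand: round red foot of radius 95 mm, 16 mm thick, carrying one upright pin; origin at the centre of the foot's underside, z up. The pin is clamped firm and upright but off centre: its axis stands up to 6 mm from the foot's centre along the foot's x and up to 6 mm along its y. This offset is not reported: feel or see it.
- stand_top (a point): Centre of the foot's flat top (not the pin's axis). Pin, heights above here: thick shank radius 9 mm from 0 to 24 mm, cone from 24 to 31 mm, thin neck radius 3.5 mm from 31 to 49 mm, black knob radius 15 mm from 49 to 65 mm. The knob cannot pass the ring's bore, nor the shank its gap; the neck passes the gap.
- turntable: Grey plastic turntable, radius 165 mm, top 26 mm above its origin (centre of the underside). It turns stiffly. Ring, mug, case and carabiner stand on it.
- mug: Bystander: white ceramic mug, radius 36 mm, 85 mm tall, handle to its +y; origin at the centre of its underside.
- case: Bystander: green mouthguard case, 75 x 55 x 28 mm; origin at the centre of its underside.
- carabiner: Bystander: aluminium carabiner lying flat, about 86 x 54 x 10 mm; origin at the middle of its underside.

How it is judged:
By the outcome, as a careful person would: the job done as asked, in the order asked, and still so for the second after the job is handed in, with the robot touching nothing.
It also fails if it takes over 58 s, if anything falls off the work surface, if the arm or the gripper's body presses on something with over 40 N, if the wrist force passes 120 N, or if a joint passes its speed limit or range.

ROBOT

A 6-joint arm with a two-finger parallel gripper is mounted at the origin on the work surface. World frame = base frame: x ahead of the robot, y to its left, z up, the work surface at z = 0. Lengths are in m, angles in rad, forces in N, time in s.
With the tool pointing down it reaches from about 0.325 to 0.875 m from the base axis. Payload 4.4 kg.
Tool frame: the origin (TCP) lies midway between the tips of the shut fingers; the grasp point (between the pads) lies 19 mm behind it; z points along the fingers, y is the line along which they close (so a half turn about z gives the same grasp; the last joint's range is limited). The gripper opens to 85 mm and grips with 20 to 120 N. Pads are 22 mm wide; open, the fingers measure 114 mm over their backs; the gripper's body (76 mm by 85 mm) begins 54 mm behind the grasp point. The pads swing forward as they close: fully open they stand 13 mm farther back than shut.
Start: joints at [0.964, 0.207, 1.542, -0, 1.393, -0.15], TCP at [0.254, 0.516, 0.231] pointing down, gripper open.
Joint ranges: [-2.73, 2.73], [-0.86, 2.22], [0.23, 2.46], [-1.11, 4.25], [0.08, 2.63], [-2.82, 2.82]. Speed limits (rad/s): [2.79, 2.79, 3.14, 3.14, 3.14, 3.14].

INTERFACE

Orientations are given as a unit quaternion [w, x, y, z].
In Python, from station import ctrl, fingers, ik, monitor, eyes, order gives the robot as it stands. The module is installed in compiled form; this text tells all that it offers. Calls block until the motion is done:
- ctrl.movep(position, orientation): joint-space move of the TCP to a pose.
- ctrl.move_l(position, rate=0.15, orientation=None): straight line of the TCP; orientation=None keeps the orientation; rate is the mean speed in m/s.
- ctrl.goto_joints(angles): joint-space move.
- fingers.grip(opening): finger opening in m; the grip force is fixed at half the most; returns when the fingers have stopped.
- ctrl.dwell(seconds).
- ik(position, orientation): joint angles nearest the present ones, or None.
- monitor.observe(): the state.
- eyes.camera(name): name is "scene" or "top" or "wrist"; returns (picture, depth): 420x560x3 uint8, red, green, blue; 420x560 float32, m along the optical axis (not along the pixel's ray), 0 where there is no reading.
- eyes.camera_info(name): a dict with "fx", "fy", "cx", "cy" (pixels), "rvec" (rotation vector, rad) and "tvec" (3), from world to camera coordinates, as OpenCV has them; the wrist camera has in their place "mount" (4x4, takes a point from camera to tool coordinates, whose origin is the TCP and whose axes are the flange's). Camera axes: x right, y down, z forward; pixel columns grow to the right and rows downward; lengths in m; the calibration is good to about 2 mm. A picture is of the moment at which its call begins: read the wrist's pose just before it. camera_info takes no time and is no camera call.
A pose or a line that the arm cannot do raises ctrl.Unreachable and nothing moves.
- order.sign_off(): hands the job in; it is judged then, once.
The state is a dict: "time": time; "qpos": joint angles; "joint_velocities": joint speeds; "tau": joint torques, N m; "tool_pos": TCP position; "orientation": TCP orientation; "contact_force": force on the tool from outside, world axes, zero at the start; "ft_torque": the same for the moment, N m; "gripper_width": finger opening in m; "gripper_force": force on a finger pad.
Only numpy, scipy, OpenCV 4.12 (cv2) and the standard library are available. Lean on these libraries where they do the work, as an engineer would, in place of code of your own. Each camera call takes 0.05 s, during which the arm holds its last target. There are 200 camera calls.

## Working session

There is one attempt and no reset: what is moved stays moved. The work goes in short steps, each a Python script; the robot and the scene stay as the last script left them, time stands still between calls to the robot, and variables do not carry over. Pictures are saved under pics/ and viewed, at most 10 in all, crops included, and the job is handed in when it is done.

```bash
mkdir -p pics; ls
python3 - <<'E'
from station import ctrl, fingers, ik, monitor, eyes, order
import cv2,numpy as np
ims=[]
for n in("top","scene"):
    p,d=eyes.camera(n); np.savez(f"pics/{n}.npz",p=p,d=d); cv2.imwrite(f"pics/{n}.png",p[:,:,::-1]); i=eyes.camera_info(n); print(n,i)
print(eyes.camera_info("wrist"));print(monitor.observe())
E
```

```text
pics
top {'fx': 424.074306120604, 'fy': 424.074306120604, 'cx': 278.3091080352427, 'cy': 202.50132546859783, 'rvec': array([ 2.15016104, -2.17826477,  0.10694614]), 'tvec': array([0.0212976 , 0.57497196, 0.87144186])}
scene {'fx': 473.9001697285283, 'fy': 473.9001697285283, 'cx': 273.0158227566518, 'cy': 214.4699993527704, 'rvec': array([ 1.98357253,  0.94370312, -0.5240658 ]), 'tvec': array([-0.35367662, -0.17738923,  1.34627382])}
{'fx': 290.34378629348976, 'fy': 290.34378629348976, 'cx': 280.73597071791477, 'cy': 209.69614699887427, 'mount': array([[ 2.34452123e-04, -9.53001674e-01, -3.02964940e-01,
         7.71059616e-02],
       [ 9.99999904e-01,  3.35272185e-04, -2.80767976e-04,
        -1.03692749e-03],
       [ 3.69148069e-04, -3.02964845e-01,  9.53001661e-01,
        -1.42947723e-01],
       [ 0.00000000e+00,  0.00000000e+00,  0.00000000e+00,
         1.00000000e+00]])}
{'time': 0.1, 'qpos': array([ 9.63507210e-01,  2.07358733e-01,  1.54285538e+00, -7.41457273e-06,
        1.39348839e+00, -1.50489973e-01]), 'joint_velocities': array([-0.00058015, -0.00201461, -0.00193482, -0.00103151, -0.00202019,
        0.00070672]), 'tau': array([-2.16061085e-04, -3.84095407e+01, -2.92550111e+01, -1.09588636e-04,
        4.90592618e-03,  9.22089498e-07]), 'tool_pos': array([0.25322273, 0.51545973, 0.23020727]), 'orientation': array([-3.86813829e-04,  2.26418182e-01,  9.74029616e-01, -9.81450917e-04]), 'contact_force': array([ 0.76452707, -0.91041637,  0.08161749]), 'ft_torque': array([-0.04716913,  0.0023723 ,  0.03322106]), 'gripper_force': 0.0, 'gripper_width': 0.08529108201216369}
```

View pics/top.png

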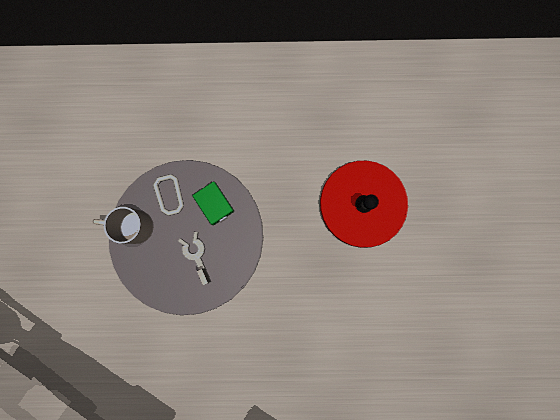

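View pics/scene.png

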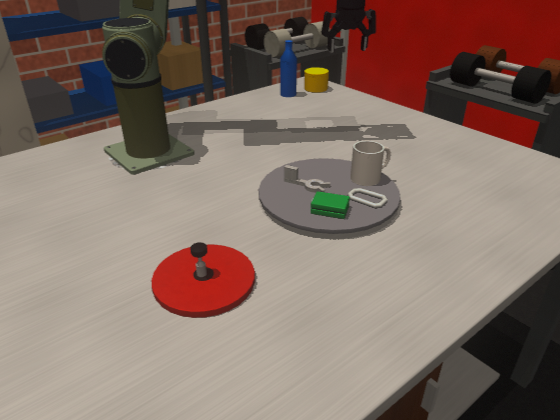

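The top view shows the ring bore at about (193,249), the fin at (204,273), and the gap facing up at about (189,236). The red foot is centred at about (364,204) and the black knob at about (369,202). The mug, case and carabiner are clear of the fin. The scene view agrees.

```bash
cat > h.py <<'E'
from station import ctrl, fingers, ik, monitor, eyes, order
import cv2, numpy as np
from scipy.spatial.transform import Rotation as R
def cam_pose(n, st=None):
    """camera->world R, origin"""
    i=eyes.camera_info(n)
    if n=="wrist":
        q=st["orientation"]; Rt=R.from_quat([q[1],q[2],q[3],q[0]]).as_matrix()
        m=i["mount"]; return i,Rt@m[:3,:3],Rt@m[:3,3]+st["tool_pos"]
    Rc=R.from_rotvec(i["rvec"]).as_matrix().T
    return i,Rc,-Rc@i["tvec"]
def px2w(pose,uv,z):
    """pixels onto the plane of height z"""
    i,Rc,o=pose; uv=np.atleast_2d(uv).astype(float)
    r=np.c_[(uv[:,0]-i["cx"])/i["fx"],(uv[:,1]-i["cy"])/i["fy"],np.ones(len(uv))]@Rc.T
    return o+r*((z-o[2])/r[:,2])[:,None]
def cloud(pose,d):
    i,Rc,o=pose; v,u=np.mgrid[:d.shape[0],:d.shape[1]]
    return np.dstack([(u-i["cx"])/i["fx"]*d,(v-i["cy"])/i["fy"]*d,d])@Rc.T+o
def down(yaw):
    """tool z down, tool x at the given yaw in the world"""
    q=(R.from_euler("z",yaw)*R.from_euler("x",np.pi)).as_quat(); return np.array([q[3],*q[:3]])
E
python3 - <<'E'
from h import *
f=np.load("pics/top.npz");p=f["p"].astype(int);d=f["d"];P=cam_pose("top");print(P[2])
print("bore,fin,horns",px2w(P,[[193,249]],.036),px2w(P,[[204,273]],.06),px2w(P,[[182,240],[196,234]],.036))
X=cloud(P,d)
red=(p[...,0]>120)&(p[...,1]<40)
v,u=np.nonzero(red);c=cv2.findContours(red.astype(np.uint8),0,1)[0];c=max(c,key=len);e=cv2.minEnclosingCircle(c);print(e,px2w(P,[e[0]],.016),np.median(X[red],0))
k=(X[...,2]>.06)&(np.hypot(X[...,0]-X[red][:,0].mean(),X[...,1]-X[red][:,1].mean())<.06)
print("knob",k.sum(),X[k].mean(0),X[k].max(0),X[k].min(0))
fin=(X[...,2]>.05)&(abs(np.mgrid[:420,:560][1]-204)<12)&(abs(np.mgrid[:420,:560][0]-270)<25)
print("fin",fin.sum(),X[fin].mean(0),X[fin].max(0))
print("tt",np.median(X[280:300,170:185,2]),"mug",px2w(P,[[124,226]],.11))
E
```

```text
[0.48043329 0.00858996 0.92712854]
bore,fin,horns [[0.47918419 0.19347692 0.036     ]] [[0.4306601  0.16579884 0.06      ]] [[0.49823847 0.21673551 0.036     ]
 [0.51041671 0.18743705 0.036     ]]
((364.02764892578125, 203.33082580566406), 43.69331741333008) [[ 0.57244617 -0.1709401   0.016     ]] [ 0.56988395 -0.16999138  0.01566646]
knob 179 [ 0.56953267 -0.17175728  0.0794373 ] [ 0.58514723 -0.15778581  0.08483113] [ 0.55633166 -0.18696589  0.06770328]
fin 118 [0.42586559 0.16253524 0.09338068] [0.48043329 0.17936856 0.92712854]
tt 0.025487521545424163 mug [[0.52513244 0.31195093 0.11      ]]
```

Run:
```python
from h import *
t=monitor.observe()["time"]
ctrl.movep([.455,.18,.16],down(np.radians(27)))
st=monitor.observe();p,d=eyes.camera("wrist");np.savez("pics/w1.npz",p=p,d=d,tp=st["tool_pos"],q=st["orientation"])
cv2.imwrite("pics/w1.png",p[:,:,::-1]);print(st["time"]-t,st["tool_pos"],st["qpos"],st["contact_force"])
```

```text
1.4749999999999999 [0.45503944 0.18055594 0.1601814 ] [2.00499289e-01 9.79281363e-02 1.82202631e+00 3.83572043e-04
 1.22121259e+00 1.29866029e+00] [ 0.20797405 -0.24743323  0.58042994]
```

View pics/w1.png

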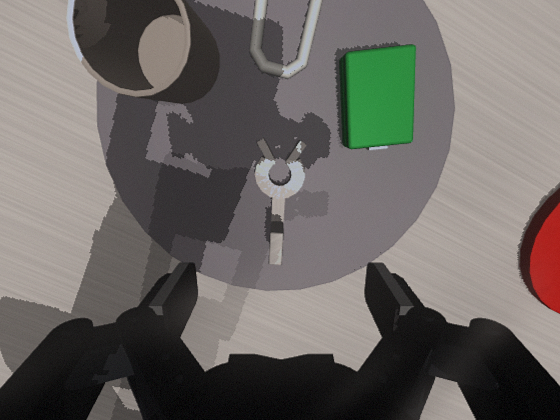

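The wrist view shows the ring bore at about (280,174), the fin top at about (277,248) and the horn tips near (263,142) and (302,143). There is free space on both sides of the fin.

Run:
```python
from h import *
f=np.load("pics/w1.npz");st=dict(tool_pos=f["tp"],orientation=f["q"]);P=cam_pose("wrist",st)
X=cloud(P,f["d"]);
a=px2w(P,[[279.5,174]],.036)[0];b=px2w(P,[[282.5,142.5]],.036)[0]
m=(X[...,2]>.058)&(X[...,2]<.075);m[:190]=0;m[262:]=0;m[:,:255]=0;m[:,300:]=0
fp=X[m];v,u=np.nonzero(m);print(m.sum(),u.min(),u.max(),v.min(),v.max(),fp.mean(0))
r=cv2.minAreaRect((fp[:,:2]*1e4).astype(np.float32));print("rect mm",np.array(r[0])/10,np.array(r[1])/10,r[2])
rc=(X[...,2]>.031)&(X[...,2]<.042);rc[:135]=0;rc[230:]=0;rc[:,:250]=0;rc[:,:][:,310:]=0
rp=X[rc][:,:2]
c=fp.mean(0)
print("bore",a,"mouth mid",b,"yaw fin->bore",np.degrees(np.arctan2(*(a-c)[1::-1])),np.linalg.norm((a-c)[:2]),"fin->mouth",np.degrees(np.arctan2(*(b-c)[1::-1])))
w=np.vstack([fp[:,:2],rp]);e=np.linalg.svd(w-w.mean(0),full_matrices=False)[2][0];print("pca yaw",np.degrees(np.arctan2(e[1],e[0])))
print(np.median(X[240:255,275:278,2]))
```

```text
432 269 282 229 261 [0.42502761 0.16931015 0.06576048]
rect mm [423.82734375 168.70500488] [29.23703308 11.71083832] 26.4287166595459
bore [0.47885592 0.19288759 0.036     ] mouth mid [0.50557417 0.20347967 0.036     ] yaw fin->bore 23.653992839653668 0.058765496417782594 fin->mouth 22.987665632085886
pca yaw 23.836883485859335
0.06620620893473372
```

Run:
```python
from h import *
q=down(np.radians(24)); xy=[.4234,.1683]
fingers.grip(.045)
ctrl.movep([*xy,.10],q)
ctrl.move_l([*xy,.034],.08)
s=monitor.observe();print(s["time"],s["tool_pos"],s["contact_force"])
fingers.grip(.0)
s=monitor.observe();print(s["gripper_width"],s["gripper_force"],s["contact_force"])
ctrl.move_l([*xy,.15],.1)
s=monitor.observe();print(s["time"],s["gripper_width"],s["contact_force"],s["ft_torque"])
# over to before the stand, approach yaw -17
y=np.radians(-17);e=np.array([np.cos(y),np.sin(y)]);pin=np.array([.5709,-.1715])
g=pin-e*(.062+.07)
ctrl.movep([*g,.15],down(y))
s=monitor.observe();p,d=eyes.camera("wrist");np.savez("pics/w2.npz",p=p,d=d,tp=s["tool_pos"],q=s["orientation"])
cv2.imwrite("pics/w2.png",p[:,:,::-1]);print(s["time"],s["tool_pos"],s["contact_force"],s["ft_torque"],s["gripper_width"])
```

```text
3.4583 [0.42405718 0.16843635 0.03447238] [-0.08147389 -0.3007749  -0.15445117]
0.011027646099484787 58.982189297676086 [-0.2368474   0.50565193  5.26603028]
5.1583 0.011378861579067773 [-0.13249928  0.3069846  -2.89391127] [-0.01566979  0.059921    0.01346217]
6.3167 [ 0.44454187 -0.13199241  0.14967207] [-0.12422515 -0.15188958 -2.65522567] [0.0350781  0.09726116 0.03114071] 0.011178627361780212
```

View pics/w2.png

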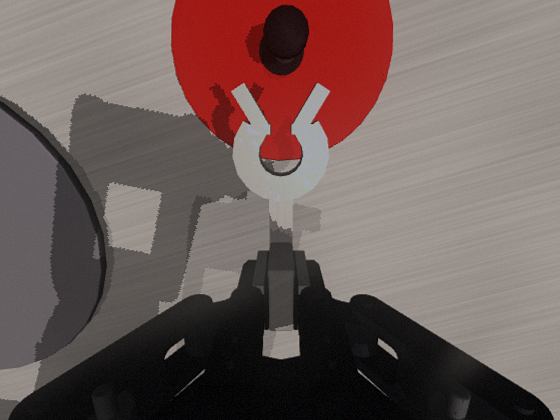

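The ring is held straight, with its bore at about (281,155), horn tips at (238,88) and (323,88), and the gap facing the pin. The knob top is at about (287,25).

```bash
cat >> h.py <<'E'
def ring_in_tool(st,p,d):
    """plane fit of the held ring's top + bore centre/gap in tool-yaw frame (x fwd, y left, z up; origin TCP)"""
    P=cam_pose("wrist",st); X=cloud(P,d)-st["tool_pos"]
    q=st["orientation"]; ex=R.from_quat([*q[1:],q[0]]).as_matrix()[:,0]; y=np.arctan2(ex[1],ex[0])
    return X@R.from_euler("z",-y).as_matrix().T.T, y   # rotate world->yaw frame
E
python3 - <<'E'
from h import *
f=np.load("pics/w2.npz");st=dict(tool_pos=f["tp"],orientation=f["q"]);X,y=ring_in_tool(st,f["p"],f["d"]);print("yaw",np.degrees(y),"tilt z", R.from_quat([*f["q"][1:],f["q"][0]]).as_matrix()[:,2])
m=(f["d"]>0)&(abs(X[...,2]-.001)<.02)&(X[...,0]>.034)&(X[...,0]<.1)&(abs(X[...,1])<.03)
c=X[m];
for _ in range(3):
    A=np.c_[c[:,:2],np.ones(len(c))];k=np.linalg.lstsq(A,c[:,2],rcond=None)[0];r=c[:,2]-A@k;c=c[abs(r)<.003]
print(len(c),"top plane slopes x,y deg",np.degrees(k[:2]),"z at bore(62)",k@[.062,0,1])
# outer circle: pts by angle; simple fit of max-radius edge with bore hole
v,u=np.nonzero(m)
# symmetric centerline: mean y per x bins
for x0 in np.arange(.036,.1,.006):
    s=c[(c[:,0]>=x0)&(c[:,0]<x0+.006)]
    if len(s):print("x%.3f y %.4f..%.4f mid %.4f n%d"%(x0,s[:,1].min(),s[:,1].max(),(s[:,1].min()+s[:,1].max())/2,len(s)))
# hole in mask -> bore circle
mm=m.astype(np.uint8);
hole=[];
for ang in np.radians(np.arange(60,301,5)):
    dd=np.array([np.cos(ang),np.sin(ang)]);rel=c[:,:2]-[.062,0];al=rel@dd;pe=abs(rel@[-dd[1],dd[0]])
    s=al[(pe<.0015)&(al>0)]
    if len(s):hole.append(np.array([.062,0])+dd*s.min())
h=np.array(hole);sol=np.linalg.lstsq(np.c_[2*h,np.ones(len(h))],(h**2).sum(1),rcond=None)[0];print("bore",sol[:2],"r",np.sqrt(sol[2]+sol[:2]@sol[:2]))
# knob
W=X;kz=f["tp"][2];zw=W[...,2]+kz
k=(zw>.062)&(zw<.09)&(W[...,0]>.1)&(abs(W[...,1])<.05)
v,u=np.nonzero(k);print("knob px",k.sum(),u.min(),u.max(),v.min(),v.max(),"top z",np.percentile(zw[k],95))
t=W[k&(zw>np.percentile(zw[k],95)-.003)];print("knob top y mid",(t[:,1].min()+t[:,1].max())/2,"x",t[:,0].min(),t[:,0].max(),t.mean(0))
(cc,rr)=cv2.minEnclosingCircle((t[:,:2]*1e3).astype(np.float32));print(cc,rr)
E
```

```text
yaw -16.945182192543264 tilt z [-5.36798777e-04  1.04205982e-03 -9.99999313e-01]
2116 top plane slopes x,y deg [-0.08122485  0.58235732] z at bore(62) 0.0016399687035929013
x0.036 y -0.0300..-0.0135 mid -0.0217 n360
x0.042 y -0.0281..-0.0118 mid -0.0200 n341
x0.048 y -0.0249..-0.0116 mid -0.0182 n322
x0.054 y -0.0298..-0.0119 mid -0.0208 n375
x0.060 y -0.0300..-0.0142 mid -0.0221 n382
x0.066 y -0.0300..-0.0183 mid -0.0242 n230
x0.072 y -0.0293..-0.0282 mid -0.0288 n4
bore [ 0.04889281 -0.03885362] r 0.027760676052354286Traceback (most recent call last):
  File "<stdin>", line 25, in <module>
    return umr_minimum(a, axis, None, out, keepdims, initial, where)
ValueError: zero-size array to reduction operation minimum which has no identity
```

```bash
sed -i 's/as_matrix().T.T, y.*/as_matrix().T, y/' h.py
cat > ana.py <<'E'
from h import *
import sys
f=np.load(sys.argv[1]);st=dict(tool_pos=f["tp"],orientation=f["q"]);X,y=ring_in_tool(st,f["p"],f["d"])
m=(f["d"]>0)&(abs(X[...,2]-.002)<.012)&(X[...,0]>.034)&(X[...,0]<.1)&(abs(X[...,1])<.03)
c=X[m]
for _ in range(3):
    A=np.c_[c[:,:2],np.ones(len(c))];k=np.linalg.lstsq(A,c[:,2],rcond=None)[0];r=c[:,2]-A@k;c=c[abs(r)<.003]
print(len(c),"top plane slopes x,y deg",np.degrees(k[:2]),"z at bore",k@[.062,0,1])
for x0 in np.arange(.036,.1,.006):
    s=c[(c[:,0]>=x0)&(c[:,0]<x0+.006)]
    if len(s):print("x%.3f y %.4f..%.4f mid %.4f n%d"%(x0,s[:,1].min(),s[:,1].max(),(s[:,1].min()+s[:,1].max())/2,len(s)))
h=[]
for ang in np.radians(np.arange(60,301,5)):
    dd=np.array([np.cos(ang),np.sin(ang)]);rel=c[:,:2]-[.062,0];al=rel@dd;pe=abs(rel@[-dd[1],dd[0]])
    s=al[(pe<.0015)&(al>0)]
    if len(s):h.append(np.array([.062,0])+dd*s.min())
h=np.array(h);sol=np.linalg.lstsq(np.c_[2*h,np.ones(len(h))],(h**2).sum(1),rcond=None)[0];print("bore",sol[:2],"r",np.sqrt(sol[2]+sol[:2]@sol[:2]))
zw=X[...,2]+f["tp"][2]
k=(zw>.062)&(zw<.09)&(X[...,0]>.08)&(X[...,0]<.2)&(abs(X[...,1])<.05)
t=X[k&(zw>.077)];print("knob",k.sum(),"top z",np.percentile(zw[k],90),"y",t[:,1].min(),t[:,1].max(),"x",t[:,0].min(),t[:,0].max())
(cc,rr)=cv2.minEnclosingCircle((t[:,:2]*1e3).astype(np.float32));print("circle mm",cc,rr)
n=np.array([cc[0],cc[1],0])/1e3;print("pin world",st["tool_pos"]+R.from_euler("z",y).as_matrix()@n)
E
python3 ana.py pics/w2.npz
```

```text
6123 top plane slopes x,y deg [-0.18941781 -0.01085708] z at bore 0.0014325452423349806
x0.036 y -0.0129..0.0119 mid -0.0005 n373
x0.042 y -0.0196..0.0176 mid -0.0010 n788
x0.048 y -0.0225..0.0208 mid -0.0008 n891
x0.054 y -0.0241..0.0225 mid -0.0008 n677
x0.060 y -0.0241..0.0225 mid -0.0008 n688
x0.066 y -0.0233..0.0215 mid -0.0009 n798
x0.072 y -0.0206..0.0190 mid -0.0008 n670
x0.078 y -0.0196..0.0180 mid -0.0008 n504
x0.084 y -0.0231..0.0217 mid -0.0007 n512
x0.090 y -0.0220..0.0204 mid -0.0008 n126
bore [ 0.06116403 -0.00091323] r 0.010420038626151627
knob 1956 top z 0.08200448081895391 y -0.01882307813774723 0.01037862135087561 x 0.11643921086190363 0.14559300768288166
circle mm (131.1195831298828, -4.200184345245361) 14.881400108337402
pin world [ 0.5687446  -0.17422591  0.14967207]
```

```bash
cat >> h.py <<'E'
Y=np.radians(-16.95); EX=np.array([np.cos(Y),np.sin(Y)]); EY=np.array([-np.sin(Y),np.cos(Y)])
def tcp_for(pin,dist,z,b=(.0612,-.0008),lat=0):
    """TCP so that the bore stands dist short of the pin (ring x), lat to the left"""
    return np.array([*(np.asarray(pin)-EX*(b[0]+dist)+EY*(lat-b[1])),z])
E
python3 - <<'E'
from h import *
pin=[.5687,-.1742]
ctrl.move_l(tcp_for(pin,.065,.15),.1,down(Y))
ctrl.move_l(tcp_for(pin,.065,.060),.1)
s=monitor.observe();p,d=eyes.camera("wrist");np.savez("pics/w3.npz",p=p,d=d,tp=s["tool_pos"],q=s["orientation"])
p2,_=eyes.camera("scene")
cv2.imwrite("pics/w3.png",np.hstack([p[60:360,80:480],cv2.resize(p2[200:320,130:290],(400,300))])[:,:,::-1]);print(s["time"],s["tool_pos"],s["contact_force"],s["gripper_width"])
E
python3 ana.py pics/w3.npz
```

```text
7.6667 [ 0.44892736 -0.13699718  0.06066118] [ 1.07511494  0.45821075 -2.2902068 ] 0.011197993006864203
6113 top plane slopes x,y deg [-0.10393667 -0.02082254] z at bore 0.0015816940077006932
x0.036 y -0.0128..0.0113 mid -0.0008 n378
x0.042 y -0.0196..0.0175 mid -0.0011 n784
x0.048 y -0.0225..0.0207 mid -0.0009 n895
x0.054 y -0.0240..0.0223 mid -0.0009 n674
x0.060 y -0.0240..0.0226 mid -0.0007 n690
x0.066 y -0.0233..0.0216 mid -0.0009 n804
x0.072 y -0.0205..0.0190 mid -0.0008 n670
x0.078 y -0.0194..0.0180 mid -0.0007 n504
x0.084 y -0.0230..0.0214 mid -0.0008 n508
x0.090 y -0.0216..0.0206 mid -0.0005 n119
bore [ 0.06115235 -0.00091476] r 0.0104209411532565
knob 2402 top z 0.08139363846592573 y -0.014159529141336858 0.012756800408449114 x 0.11058598239095502 0.1191663242227498
circle mm (119.07343292236328, -0.7013640403747559) 13.458584785461426
pin world [ 0.56262318 -0.17238412  0.06066118]
```

View pics/w3.png

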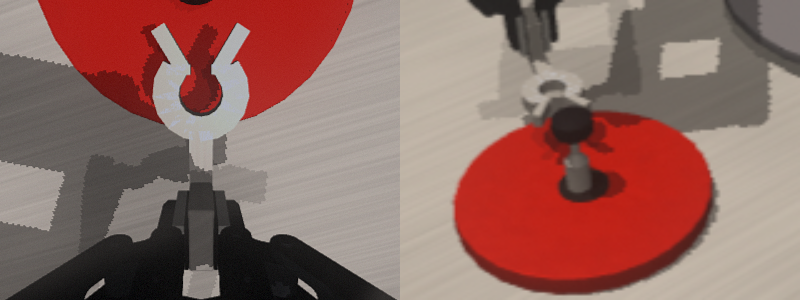

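The wrist crop shows the ring lined up with the knob, whose edge is at the top centre. The scene crop shows the ring level with the neck. Advancing in small steps and watching the force.

```bash
cat > adv.py <<'E'
from h import *
pin=[.5687,-.1742];z=.0597;lat=0.
ctrl.move_l(tcp_for(pin,.04,z),.05); ctrl.dwell(.1)
f0=monitor.observe()["contact_force"];print("base",f0)
for dist in np.r_[np.arange(.036,-.0005,-.002)]:
    ctrl.move_l(tcp_for(pin,dist,z,lat=lat),.03)
    s=monitor.observe();f=s["contact_force"]-f0;fx,fy=f[:2]@EX,f[:2]@EY
    print("%.3f t%.2f fx %.1f fy %.1f fz %.1f lat %.4f"%(dist,s["time"],fx,fy,f[2],lat))
    if abs(fy)>1.5: lat+=.0004*np.sign(fy)
    if fx<-5 or abs(fy)>7 or abs(f[2])>6: print("STOP");break
E
python3 adv.py
```

```text
base [ 0.28396167 -0.14395323 -1.93576774]
0.036 t8.80 fx -0.9 fy 0.3 fz -0.7 lat 0.0000
0.034 t9.05 fx -0.1 fy 0.1 fz -0.0 lat 0.0000
0.032 t9.30 fx -0.4 fy 1.2 fz -0.7 lat 0.0000
0.030 t9.55 fx -0.0 fy -0.1 fz -1.5 lat 0.0000
0.028 t9.80 fx -0.5 fy -0.0 fz -0.3 lat 0.0000
0.026 t10.05 fx 0.3 fy 0.8 fz -0.4 lat 0.0000
0.024 t10.30 fx -1.0 fy 0.8 fz -0.6 lat 0.0000
0.022 t10.55 fx -0.2 fy -0.3 fz -1.1 lat 0.0000
0.020 t10.80 fx 0.6 fy 0.5 fz -0.4 lat 0.0000
0.018 t11.05 fx -0.7 fy 0.5 fz -0.7 lat 0.0000
0.016 t11.30 fx -0.6 fy -0.2 fz -0.9 lat 0.0000
0.014 t11.55 fx -0.7 fy -1.0 fz -0.2 lat 0.0000
0.012 t11.80 fx -0.1 fy 0.4 fz -0.7 lat 0.0000
0.010 t12.05 fx -0.7 fy 0.5 fz -1.3 lat 0.0000
0.008 t12.30 fx -0.4 fy -0.0 fz -0.8 lat 0.0000
0.006 t12.55 fx -0.8 fy -0.5 fz -1.4 lat 0.0000
0.004 t12.80 fx 0.3 fy 0.3 fz -0.4 lat 0.0000
0.002 t13.05 fx -0.7 fy 0.3 fz -0.5 lat 0.0000
-0.000 t13.30 fx -1.3 fy 0.3 fz -0.5 lat 0.0000
```

```bash
cat > low.py <<'E'
from h import *
import sys
# descend from the present pose; yield sideways to any felt side force
z1=float(sys.argv[1]); f0=np.array([.1,-.05,-2.4]); s=monitor.observe(); pos=s["tool_pos"].copy() if len(sys.argv)<3 else np.array(eval(sys.argv[2]))
step=.0007
def force(n=4):
    a=[]
    for _ in range(n): ctrl.dwell(.02);a.append(monitor.observe()["contact_force"])
    return np.mean(a,0)-f0
while pos[2]>z1:
    pos[2]-=step; ctrl.move_l(pos,.02)
    f=force(); fl=np.array([f[:2]@EX,f[:2]@EY]); a=monitor.observe()
    print("t%.2f z %.4f (%.4f) fx %.1f fy %.1f fz %.1f"%(a["time"],pos[2],a["tool_pos"][2],*fl,f[2]))
    k=0
    while (np.abs(fl).max()>1.5 or f[2]>3) and k<5:
        if np.abs(fl).max()<=1.5: break
        dv=np.where(abs(fl)>1.2,np.sign(fl)*np.minimum(.0004,abs(fl)*.0001+.0001),0)
        pos[:2]+=EX*dv[0]+EY*dv[1]; ctrl.move_l(pos,.02); f=force(); fl=np.array([f[:2]@EX,f[:2]@EY]);k+=1
        print("   shift",(dv*1e3).round(2),"-> fx %.1f fy %.1f fz %.1f"%(*fl,f[2]))
    if f[2]>5 or np.abs(fl).max()>8: print("STOP");break
print("target",pos.tolist())
E
python3 - <<'E'
from h import *
a=[]
for _ in range(10): ctrl.dwell(.02);a.append(monitor.observe()["contact_force"])
print(np.mean(a,0),np.std(a,0),tcp_for([.5687,-.1742],0,.0597),monitor.observe()["tool_pos"])
E
python3 low.py .046 "tcp_for([.5687,-.1742],0,.0580)"
```

```text
[-0.02224243  0.33148224 -2.76921872] [0.3899718  0.5842733  0.57174887] [ 0.51039179 -0.15559268  0.0597    ] [ 0.51033424 -0.15555502  0.05967337]
t13.80 z 0.0573 (0.0572) fx 0.1 fy 0.5 fz -0.4
t14.12 z 0.0566 (0.0566) fx -0.4 fy -0.4 fz -0.1
t14.43 z 0.0559 (0.0559) fx 0.2 fy -0.4 fz -0.1
t14.75 z 0.0552 (0.0552) fx -0.5 fy 0.4 fz -0.4
t15.07 z 0.0545 (0.0545) fx -0.3 fy 0.1 fz -0.2
t15.38 z 0.0538 (0.0538) fx -0.2 fy -0.1 fz -0.1
t15.70 z 0.0531 (0.0531) fx -0.2 fy -0.0 fz -0.1
t16.02 z 0.0524 (0.0524) fx -0.2 fy -0.2 fz -0.3
t16.33 z 0.0517 (0.0517) fx -0.5 fy -0.1 fz -0.2
t16.65 z 0.0510 (0.0510) fx -0.5 fy 0.0 fz -0.7
t16.97 z 0.0503 (0.0503) fx 0.3 fy -0.2 fz -0.0
t17.28 z 0.0496 (0.0496) fx 0.2 fy 0.4 fz -0.2
t17.60 z 0.0489 (0.0489) fx -0.6 fy -0.0 fz -0.0
t17.92 z 0.0482 (0.0482) fx -0.3 fy -0.2 fz -0.4
t18.23 z 0.0475 (0.0475) fx 0.4 fy -0.5 fz -0.4
t18.55 z 0.0468 (0.0468) fx -0.2 fy -0.3 fz -0.1
t18.87 z 0.0461 (0.0461) fx 0.1 fy -0.1 fz -0.4
t19.18 z 0.0454 (0.0454) fx 0.1 fy 0.2 fz -0.4
target [0.5103917861525761, -0.1555926842902293, 0.04540000000000002]
```

```bash
sed -i 's/step=.0007/step=.0012 if pos[2]>.029 else .0004/; s/pos\[2\]-=step/pos[2]-=.0012 if pos[2]>.029 else .0004/; s/f\[2\]>5/f[2]>3/' low.py
python3 low.py .0225 "[0.5103917861525761, -0.1555926842902293, 0.0454]"
```

```text
t19.50 z 0.0442 (0.0441) fx -0.0 fy -0.1 fz -0.4
t19.82 z 0.0430 (0.0430) fx -0.1 fy -0.3 fz -0.1
t20.13 z 0.0418 (0.0417) fx 0.1 fy 0.3 fz 0.2
t20.45 z 0.0406 (0.0405) fx -0.5 fy -0.2 fz -0.6
t20.77 z 0.0394 (0.0393) fx 0.1 fy -0.1 fz -0.0
t21.08 z 0.0382 (0.0381) fx 0.1 fy 0.1 fz -0.2
t21.40 z 0.0370 (0.0369) fx -0.2 fy 0.2 fz -0.5
t21.72 z 0.0358 (0.0358) fx 0.1 fy -0.2 fz 0.0
t22.03 z 0.0346 (0.0346) fx 0.0 fy -0.2 fz -0.4
t22.35 z 0.0334 (0.0334) fx -0.4 fy 0.2 fz -0.5
t22.67 z 0.0322 (0.0322) fx -0.1 fy -0.5 fz -0.4
t22.98 z 0.0310 (0.0310) fx 0.2 fy -0.2 fz 0.1
t23.30 z 0.0298 (0.0298) fx 0.3 fy 0.2 fz -0.5
t23.62 z 0.0286 (0.0286) fx -0.0 fy 0.5 fz -0.2
t23.93 z 0.0282 (0.0282) fx 0.2 fy 0.4 fz -0.3
t24.25 z 0.0278 (0.0278) fx 0.2 fy -0.0 fz 0.2
t24.57 z 0.0274 (0.0274) fx -0.0 fy -0.2 fz -0.4
t24.88 z 0.0270 (0.0270) fx -0.3 fy 0.0 fz -0.5
t25.20 z 0.0266 (0.0266) fx -0.2 fy 0.4 fz -0.3
t25.52 z 0.0262 (0.0262) fx 0.0 fy -0.5 fz -0.1
t25.83 z 0.0258 (0.0258) fx -0.7 fy 0.3 fz 0.1
t26.15 z 0.0254 (0.0254) fx -0.5 fy 0.2 fz 0.4
t26.47 z 0.0250 (0.0250) fx 0.1 fy -0.0 fz -0.4
t26.78 z 0.0246 (0.0247) fx -0.4 fy 0.2 fz 1.3
t27.10 z 0.0242 (0.0247) fx -2.6 fy 0.2 fz 7.3
   shift [-0.36  0.  ] -> fx -2.2 fy -0.0 fz 8.2
   shift [-0.32  0.  ] -> fx -0.9 fy 0.8 fz 7.3
STOP
target [0.5097393616239474, -0.1553938404940511, 0.024199999999999996]
```

Contact with the foot at TCP z = 0.0247. I'll ease off the pressure, check, then open.

Run:
```python
from h import *
ctrl.move_l([.5104,-.1556,.0245],.02)
ctrl.dwell(.2);s=monitor.observe();print(s["tool_pos"],s["contact_force"])
fingers.grip(.018);s=monitor.observe();print(s["time"],s["contact_force"],s["gripper_width"])
fingers.grip(.035);s=monitor.observe();print(s["time"],s["contact_force"],s["gripper_width"])
ctrl.move_l([.5104,-.1556,.13],.08)
g=np.array([.5104,-.1556])+EX*.03
s=monitor.observe();p,d=eyes.camera("wrist");np.savez("pics/w4.npz",p=p,d=d,tp=s["tool_pos"],q=s["orientation"])
p2,_=eyes.camera("scene")
cv2.imwrite("pics/w4.png",np.hstack([p[0:300,80:480],cv2.resize(p2[200:320,130:290],(400,300))])[:,:,::-1]);print(s["time"],s["tool_pos"],s["contact_force"])
X=cloud(cam_pose("wrist",s),d);L=(X-[.5687,-.1742,.016]);x=L[...,:2]@EX;y=L[...,:2]@EY
for n,m in (("ring top",(np.hypot(x,y)<.022)&(np.hypot(x,y)>.017)&(x<-.003)),("tail",(abs(y)<.004)&(x<-.03)&(x>-.042)),("fin",(abs(y)<.004)&(x<-.055)&(x>-.07)),("foot",(abs(abs(y)-.04)<.005)&(abs(x)<.02)),("hornL",(np.hypot(x-.025,y-.016)<.003)),("hornR",(np.hypot(x-.025,y+.016)<.003))): print(n,m.sum(),np.median(L[m][:,2]) if m.any() else None)
```

```text
[ 0.51048496 -0.15565094  0.02468183] [-3.09665179  1.28629647  4.9411974 ]
28.425 [-0.8903327   0.4838518  -0.76122316] 0.018136650452886965
28.7333 [-0.71617846 -0.71044363  0.54436199] 0.034577212560740096
30.2 [ 0.50989062 -0.15535795  0.12926029] [0.29051174 0.42245771 0.02352703]
ring top 74 0.010297575532353512
tail 138 0.010345234832028052
fin 179 0.04033362838816258
foot 1117 0.00034451196223690694
hornL 47 0.010322235598045695
hornR 51 0.010403302875928569
```

View pics/w4.png

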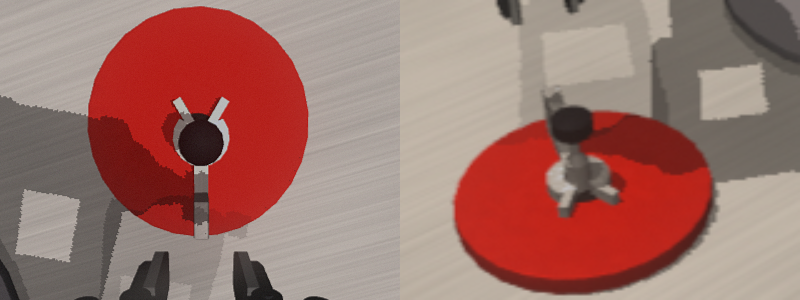

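The ring lies flat on the foot around the shank: its top, tail and horns are all 10 mm above the foot and the fin top is at 40 mm. The gripper is clear.

```bash
python3 -c "
from h import *
print(order.sign_off())"
```

```text
the job is handed in; nothing more can be done
None
```

The ring lies flat on the red foot around the shank, released, with the gripper clear, and the job was handed in at about 30 s; force readings while loading stayed at about 8 N or less, and the mug, case and carabiner were not touched.

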